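# Couple the red-capped tube carrier to the bench mixer's ball

### The job

Mount the carrier with the red-capped blood tubes on the bench mixer: first raise its yellow-ended locking handle most of the way or fully, then lift the carrier by its black grip, lower it over the mixer's steel ball until its foot plate sits flat on the platform, and press the handle fully down to lock it. Keep the tubes upright, set the carrier down without dropping it, and leave the purple-capped carrier where it stands, untouched or nearly so.

Things in the scene. Friction and masses are not known exactly. Their poses are not given: they have to be found in the camera images.
- red_carrier: Loose 0.66 kg carrier of 3 fixed red-capped tubes (at x -57, cap tops z 100; all mm). Origin: coupler axis, underside of its foot plate (x -85..110, y -35..35, 8 thick); z up, x to the handle's end. Grey box 66x66 about the origin, roof z 68, open below: bore 56x56, 62 high, ball fits up to 10 off-centre. Black lifting grip on the roof: 36 along x, 20 across y, z 67..109, centred.
- red_handle (a joint): Red carrier's handle hinge: 0 down (locked), 0.95 rad raised (stop). Axis along carrier y through x 38, z 46 mm. 12 mm bar to a yellow free-turning roller, dia 18, 24 long in y; its centre: x 100, z 50 when down, x 73, z 97 at 0.9 rad. Pinch its ends from above. Stays where left (friction 1.5 N at roller, no spring). Below 0.6 rad its claw, in the bore, bars the ball.
- ball (a point): Centre of the steel ball (36 mm dia, 12 mm neck) in the middle of the mixer's flat grey platform, 250 x 250 mm, whose top is 40 mm below this point and 60 mm above the bench. The mixer is fixed. A seated carrier has its origin 40 mm below this point, at any yaw. Axes: z up, x and y along the platform's sides.
- purple_carrier: Bystander: a carrier of the same make and size with purple-capped tubes, its handle down or nearly so. Origin and axes as for the red carrier.
Things that resemble listed ones, but are neither listed nor needed, are in the scene too. Leave any orange look-alike of the red_carrier alone.

How it is judged:
On the way, in this order (a step that is already met when the one before it is completed fails the run):
1. the red carrier's handle is raised (above 0.65 rad) while the carrier is not yet on the ball (value of joint red_handle above 0.65 rad and horizontal distance between red_carrier and ball above 0.05 m), for 0.2 s.
2. the red carrier sits over the ball, its plate on the platform, with the handle still raised (above 0.5 rad) (value of joint red_handle above 0.5 rad and horizontal distance between red_carrier and ball below 0.018 m and z of red_carrier in the frame of ball below -0.034 m and angle between red_carrier's own z axis and vertical below 0.12 rad), for 0.2 s.
At the end, for the whole second after the job is handed in: The red carrier stands at rest over the ball (axis within 18 mm of the ball's centre, plate within 6 mm of fully down on the platform, tilted under 0.12 rad), its handle pressed down to less than 0.15 rad, and the purple carrier is within 30 mm of where it stood (value of joint red_handle below 0.15 rad and horizontal distance between red_carrier and ball below 0.018 m and z of red_carrier in the frame of ball below -0.034 m and angle between red_carrier's own z axis and vertical below 0.12 rad and linear speed of red_carrier below 0.02 m/s and distance of purple_carrier from where it was at the start of the episode below 0.03 m); the robot touches nothing.
It fails at once if the red carrier is tilted more than 0.6 rad (angle between red_carrier's own z axis and vertical above 0.6 rad).
It fails at once if the red carrier is dropped (faster than 0.5 m/s while no finger touches it) (linear speed of red_carrier above 0.5 m/s and contact force between the fingers and red_carrier below 0.05 N).
It fails at once if the purple carrier is moved more than 30 mm or tilted more than 0.3 rad (distance of purple_carrier from where it was at the start of the episode above 0.03 m or angle between purple_carrier's own z axis and vertical above 0.3 rad).
It also fails if it takes over 72 s, if anything falls off the work surface, if the arm or the gripper's body presses on something with over 40 N, if the wrist force passes 120 N, or if a joint passes its speed limit or range.

### The arm

A 6-joint arm with a two-finger parallel gripper is mounted at the origin on the work surface. World frame = base frame: x ahead of the robot, y to its left, z up, the work surface at z = 0. Lengths are in m, angles in rad, forces in N, time in s.
With the tool pointing down it reaches from about 0.35 to 0.85 m from the base axis. Payload 8.1 kg.
Tool frame: the origin (TCP) lies at the very end of the fingers, on their centre line; the grasp point (between the pads) lies robot.hold_point_z behind it (robot.hold_point_z is the distance from the TCP to the grasp point, in m); z points along the fingers, y is the direction in which the jaws open and shut (so a half turn about z gives the same grasp; the last joint's range is limited). The gripper opens to 93 mm and grips with 3 to 60 N. Pads are 15 mm wide; open, the fingers measure 128 mm over their backs; the gripper's body (75 mm by 188 mm) begins 65 mm behind the grasp point.
Start: joints at [1.045, 0.13, 1.488, -0, 1.523, -0.085], TCP at [0.256, 0.543, 0.219] pointing down, gripper open.
Joint ranges: [-2.96, 2.96], [-0.89, 2.26], [0.02, 2.5], [-1.34, 4.48], [0, 2.73], [-2.66, 2.66]. Speed limits (rad/s): [2.39, 2.39, 2.79, 3.14, 3.14, 3.14].

### API

Orientations are given as a rotation vector (axis times angle).
In Python, from plant import robot, cams gives the robot as it stands. The module is installed in compiled form; this text tells all that it offers.
- The arm moves only by the tool step_arm, never from a script. Its argument "deltas" is a list of rows, each an object with "offset": the shift along the tool's x, y, z in cm, a list of three; "roll": the turn about the tool's z in rad. In form: [{"offset": [x, y, z], "roll": roll}, ...]. A call has 1 to 12 rows; each row shifts and turns the commanded pose from where the row before left it, along the tool's axes as they then stand; what a row does not reach is not made up. A row lasts 1/8 s, in which the tool goes at most 62.5 mm and 10.7 degrees, less where a joint would pass 70% of its speed; a pose out of reach is approached as far as the arm can. A call with a gripper value outside its range is refused whole. "fingers" is the finger opening in cm, from 0 to 9.3, set as the call begins (left out, the last holds). The fingers move at their own pace and stop on an object; "grip_force" is the grip in N (left out, the last holds). Time passes only in rows, so rows that do not move let the fingers close. It gives the time, the measured TCP pose, the force and the opening at its end, in the units of the state.
- robot.read_state(): the state, without advancing time (a new reading comes with each control period).
- cams.read_camera(name): name is "scene" or "top" or "wrist"; returns a dict with "pixels" (400x640x3 uint8, red, green, blue), "fx", "fy", "cx", "cy" (pixels), "k1" (the pictures are not rectified: a ray, as slopes to the right and down, at radius r is drawn at 1 + k1 r^2 times it, then the intrinsics apply), "extrinsics" (4x4, takes a point from world to camera coordinates). Camera axes: x right, y down, z forward; pixel columns grow to the right and rows downward; lengths in m; the calibration is good to about 2 mm. A picture is of the moment at which its call begins. There is no depth.
- robot.close_job(): hands the job in, once; it reports no verdict.
Trained networks look in a picture, given as the dict that the camera call returned (one of the last four; its "shot" number tells which), for a name from the list of things; names that differ only in an ending like _2 or _b are one class to them, and where a whole thing is asked for, a point or a joint stands for the part that bears it (a point fixed in the world has none). Each returns a list of dicts, best first, with "score" (0 to 1); they miss things now and then, are a little off and sometimes report something else, mostly with a low value. They report only what shows in the picture. A call takes as long as a camera call. They do not tell look-alikes from the thing itself.
- cams.boxes_of(picture, thing): "xy" ([column, row] in pixels, amid what is visible of it).
- cams.silhouettes(picture, thing): "mask" (400x640 bool, what is visible of it) and "xy" ([column, row] in pixels, amid what is visible of it).
- cams.pinpoint(picture, thing): "xy" ([column, row] in pixels: a listed point, or the origin of a listed thing).
The state is a dict: "t": time; "q": joint angles; "dq": joint speeds; "joint_torque": joint torques, N m; "tool_pos": TCP position; "orientation": TCP orientation; "force": force on the tool from outside, world axes, zero at the start; "wrist_torque": the same for the moment, N m; "opening": finger opening in m.
Only numpy, scipy, OpenCV 4.12 (cv2) and the standard library are available. Lean on these libraries where they do the work, as an engineer would, in place of code of your own. Each camera call takes 0.05 s, during which the arm holds its last target. There are 200 camera calls.

## Working session

There is one attempt and no reset: what is moved stays moved. The work goes in short steps, Python scripts to look and compute and a tool call to move; the robot and the scene stay as the last step left them, time stands still between calls to the robot, and variables do not carry over. Pictures are saved under pics/ and viewed, about 8 in all and at most 12, crops included, and the job is handed in when it is done.

Besides the shell and the picture viewer there is one more tool, called as name(argument=value, ...), one argument or row to a line, values as JSON. step_arm: Moves the arm, as the interface text tells. Its arguments: {"type":"object","properties":{"deltas":{"type":"array"},"fingers":{"type":"number"},"grip_force":{"type":"number"}},"required":["deltas"]}

```bash
mkdir -p pics; cat > h.py <<'E'
import numpy as np, cv2
from scipy.spatial.transform import Rotation as R
from plant import robot, cams
def ray(p,xy):
    k=p["k1"]; u=np.array([(xy[0]-p["cx"])/p["fx"],(xy[1]-p["cy"])/p["fy"]]); s=u.copy()
    for _ in range(20): s=u/(1+k*(s@s))
    E=np.array(p["extrinsics"]); d=E[:3,:3].T@np.array([s[0],s[1],1]); o=-E[:3,:3].T@E[:3,3]
    return o,d
def atz(p,xy,z):
    o,d=ray(p,xy); return o+d*(z-o[2])/d[2]
def proj(p,X):
    E=np.array(p["extrinsics"]); c=E[:3,:3]@np.array(X)+E[:3,3]; s=c[:2]/c[2]; s=s*(1+p["k1"]*(s@s))
    return np.array([p["fx"]*s[0]+p["cx"],p["fy"]*s[1]+p["cy"]])
def tri(pr):
    A=np.zeros((3,3));b=np.zeros(3)
    for p,xy in pr:
        o,d=ray(p,xy); d=d/np.linalg.norm(d); M=np.eye(3)-np.outer(d,d); A+=M;b+=M@o
    return np.linalg.solve(A,b)
def save(p,n,crop=None,f=1):
    im=p["pixels"][:,:,::-1]
    if crop: x0,y0,x1,y1=crop; im=im[y0:y1,x0:x1]
    cv2.imwrite("pics/"+n+".png",cv2.resize(np.ascontiguousarray(im),None,fx=f,fy=f,interpolation=cv2.INTER_CUBIC))
def st():
    s=robot.read_state(); print("t",s["t"],"tcp",np.round(s["tool_pos"],4),"R",np.round(R.from_rotvec(s["orientation"]).as_matrix(),3).tolist(),"F",np.round(s["force"],1),"op",s["opening"])
    return s
E
python3 - <<'E'
from h import *
np.set_printoptions(suppress=True,precision=3)
st(); print(robot.hold_point_z)
for n in ("top","scene"):
    p=cams.read_camera(n); save(p,n+"0")
    for th in ("red_carrier","red_handle","ball","purple_carrier"):
        print(n,th,"pin",[(np.round(d["xy"],1).tolist(),round(d["score"],2)) for d in cams.pinpoint(p,th)],"box",[(np.round(d["xy"],1).tolist(),round(d["score"],2)) for d in cams.boxes_of(p,th)])
        for d in cams.pinpoint(p,th): print("   ",atz(p,d["xy"],.1 if th=="ball" else 0))
E
cd pics; python3 -c "
import cv2,numpy as np
cv2.imwrite('both.png',cv2.resize(np.vstack([cv2.imread('top0.png'),cv2.imread('scene0.png')]),(480,600)))"
```

```text
t 0.0 tcp [0.256 0.542 0.218] R [[-0.904, 0.427, -0.001], [0.427, 0.904, -0.002], [0.0, -0.002, -1.0]] F [ 1.1 -0.6 -0.1] op 0.09308172753403121
0.0188
top red_carrier pin [([255.7, 217.9], 0.91), ([175.6, 207.0], 0.74), ([340.2, 197.0], 0.69), ([484.3, 186.7], 0.17)] box [([167.0, 205.9], 0.8), ([252.6, 215.0], 0.72)]
    [0.481 0.308 0.   ]
    [0.512 0.508 0.   ]
    [0.528 0.101 0.   ]
    [ 0.546 -0.262  0.   ]Traceback (most recent call last):
  File "<stdin>", line 7, in <module>
ValueError: it knows: ball, purple_carrier, red_carrier
[ WARN:0@0.026] global loadsave.cpp:275 findDecoder imread_('scene0.png'): can't open/read file: check file path/integrity
Traceback (most recent call last):
ValueError: all the input arrays must have same number of dimensions, but the array at index 0 has 3 dimension(s) and the array at index 1 has 2 dimension(s)
```

View pics/top0.png

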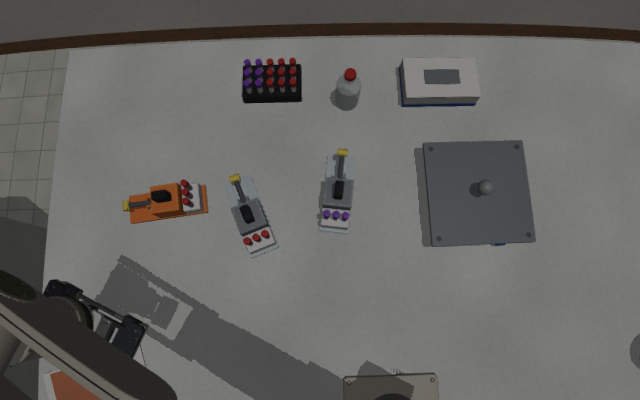

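The top view shows three carriers: orange at (165,200), a grey one with red caps at (250,215), and a grey one with purple caps at (338,190). The ball is at (485,187). The grey, red-capped one at (250,215) fits the description. The orange one is the look-alike.

```bash
python3 - <<'E'
from h import *
np.set_printoptions(suppress=True,precision=3)
P={n:cams.read_camera(n) for n in ("top","scene")}
for n,p in P.items():
    for th in ("red_carrier","ball","purple_carrier"):
        print(n,th,[(np.round(d["xy"],1).tolist(),round(d["score"],2),atz(p,d["xy"],.1 if th=="ball" else 0)[:2].round(3).tolist()) for d in cams.pinpoint(p,th)])
        if n=="scene": print("   red top->scene", )
print("proj of red in scene",proj(P["scene"],[.481,.308,0]))
# yellow blobs / black grip blobs in top
p=P["top"]; hsv=cv2.cvtColor(p["pixels"],cv2.COLOR_RGB2HSV)
for nm,m in (("yellow",cv2.inRange(hsv,(20,120,100),(35,255,255))),("red",cv2.inRange(hsv,(0,150,80),(5,255,255))|cv2.inRange(hsv,(174,150,80),(180,255,255)))):
    c=cv2.connectedComponentsWithStats(m)
    print(nm,[(c[3][i].round(1).tolist(),int(c[2][i,4])) for i in range(1,c[0]) if c[2][i,4]>8])
save(P["scene"],"scene0"); save(p,"topc",(215,140,365,260),5)
E
```

```text
top red_carrier [([173.8, 202.5], 0.93, [0.524, 0.513]), ([253.8, 219.7], 0.67, [0.477, 0.313])]
top ball [([483.9, 188.9], 0.96, [0.518, -0.221])]
top purple_carrier [([339.2, 197.6], 0.83, [0.527, 0.103])]
scene red_carrier [([377.3, 222.5], 0.57, [0.472, 0.315])]
   red top->scene
scene ball [([197.5, 154.6], 0.73, [0.52, -0.232])]
   red top->scene
scene purple_carrier [([306.2, 212.4], 0.83, [0.521, 0.113])]
   red top->scene
proj of red in scene [373.854 224.204]
yellow [([342.0, 151.8], 54), ([234.1, 177.7], 56), ([125.3, 204.9], 49)]
red [([269.4, 61.1], 21), ([281.0, 60.9], 20), ([292.0, 60.4], 21), ([269.3, 71.2], 27), ([280.5, 71.0], 26), ([292.3, 70.6], 27), ([350.1, 73.2], 89), ([269.2, 81.5], 28), ([280.6, 81.2], 28), ([292.4, 80.9], 27), ([183.3, 182.4], 29), ([183.7, 191.4], 31), ([184.6, 200.4], 29), ([264.2, 233.3], 32), ([255.5, 236.8], 28), ([246.5, 240.5], 32)]
```

View pics/scene0.png

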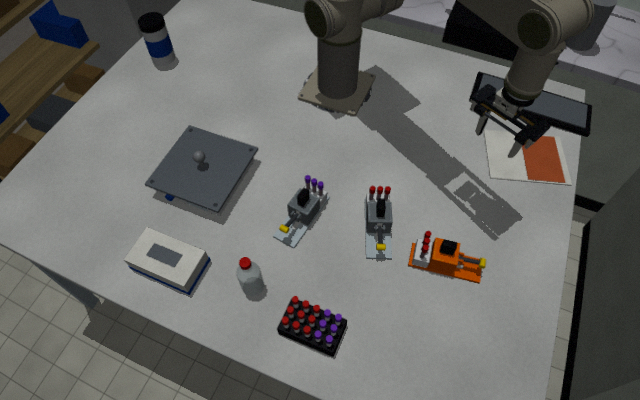

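View pics/topc.png

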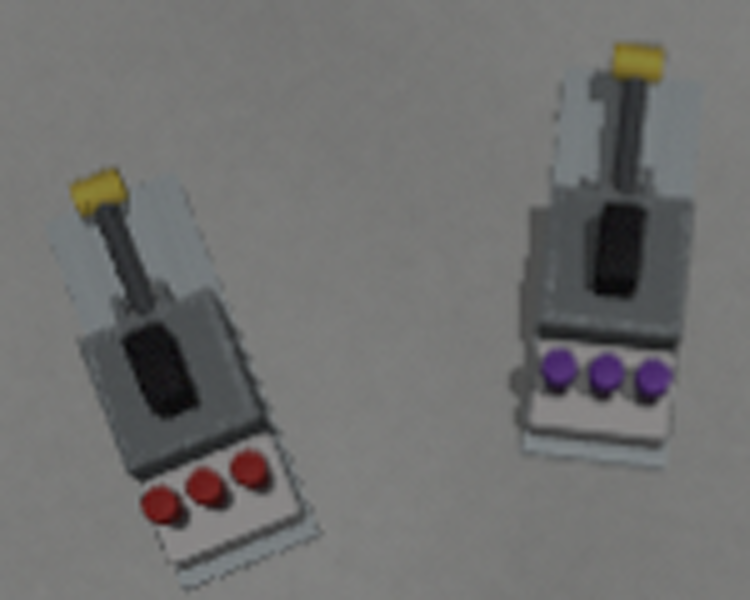

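The crop confirms the target: grey, red-capped, grip at about (247,214), yellow roller at (234,178). The purple carrier stands right of it, with about 0.2 m between centres. Next is the carrier's pose.

```bash
python3 - <<'E'
from h import *
np.set_printoptions(suppress=True,precision=4)
p=cams.read_camera("top");s=cams.read_camera("scene")
def blobs(p,lo,hi,y):
    hsv=cv2.cvtColor(p["pixels"],cv2.COLOR_RGB2HSV)
    m=cv2.inRange(hsv,(20,120,100),(35,255,255)) if y else cv2.inRange(hsv,(0,150,80),(5,255,255))|cv2.inRange(hsv,(174,150,80),(180,255,255))
    c=cv2.connectedComponentsWithStats(m)
    return [c[3][i] for i in range(1,c[0]) if c[2][i,4]>8 and lo[0]<c[3][i][0]<hi[0] and lo[1]<c[3][i][1]<hi[1]]
for n,q,a,b in (("top",p,(225,165),(275,250)),("scene",s,(365,180),(395,255))):
    c=[atz(q,x,.096)[:2] for x in blobs(q,a,b,0)]; r=[atz(q,x,.057)[:2] for x in blobs(q,a,b,1)]
    c0=np.mean(c,0); ax=r[0]-c0; L=np.linalg.norm(ax); u=ax/L
    print(n,"caps",np.array(c),"roller",r,"len",L,"(157)","yaw",np.arctan2(u[1],u[0]),"origin",c0+.057*u)
print("roller tri",tri([(p,blobs(p,(225,165),(245,190),1)[0]),(s,blobs(s,(365,230),(395,255),1)[0])]))
print("ball tri",tri([(q,cams.pinpoint(q,"ball")[0]["xy"]) for q in (p,s)]))
E
```

```text
top caps [[0.4299 0.2756]
 [0.4227 0.2949]
 [0.4148 0.3148]] roller [array([0.5685, 0.3518])] len 0.15669693184701292 (157) yaw 0.370504090238085 origin [0.4756 0.3157]
scene caps [[0.4301 0.2753]
 [0.4228 0.2959]
 [0.415  0.3148]] roller [array([0.5707, 0.3536])] len 0.1591487010614886 (157) yaw 0.37454073217007666 origin [0.4757 0.3162]
roller tri [0.5692 0.3529 0.0538]
ball tri [ 0.5244 -0.2261  0.1083]
```

step_arm(
  deltas=[
    {"offset":[0,0,0],"roll":-0.163},
    {"offset":[0,0,0],"roll":-0.163},
    {"offset":[0,0,0],"roll":-0.163},
    {"offset":[0,0,0],"roll":-0.162},
    {"offset":[0,0,0],"roll":-0.162},
    {"offset":[0,0,0],"roll":0},
  ],
  fingers=5,
  grip_force=15,
)

```text
t: 1.55
tool_pos: [0.256, 0.5427, 0.2186]
orientation: [0.58, -3.088, 0.0]
force: [0.1, 0.3, -0.3]
opening: 0.05
```

step_arm(
  deltas=[
    {"offset":[-1.4,-1.8,0],"roll":0},
    {"offset":[-2.5,-3.2,0.5],"roll":0},
    {"offset":[-2.8,-3.65,0.5],"roll":0},
    {"offset":[-2.8,-3.65,0.5],"roll":0},
    {"offset":[-2.8,-3.65,1],"roll":0},
    {"offset":[-2.8,-3.65,1],"roll":0},
    {"offset":[-2.8,-3.65,1],"roll":0},
    {"offset":[-2.5,-3.2,1],"roll":0},
    {"offset":[-1.9,-2.5,1],"roll":0},
    {"offset":[0,0,0],"roll":0},
    {"offset":[0,0,0],"roll":0},
  ],
)

```text
t: 2.92
tool_pos: [0.5685, 0.3545, 0.1537]
orientation: [0.578, -3.088, -0.001]
force: [-0.3, 0.1, -0.9]
opening: 0.0498
```

```bash
cat >> h.py <<'E'
def car(org,yaw,X):
    c,s=np.cos(yaw),np.sin(yaw); return np.array([org[0]+c*X[0]-s*X[1],org[1]+s*X[0]+c*X[1],X[2]+(org[2] if len(org)>2 else 0)])
def rel(target):
    s=robot.read_state(); M=R.from_rotvec(s["orientation"]).as_matrix()
    print("tool cm to",np.round(target,4),":",np.round(100*M.T@(np.array(target)-s["tool_pos"]),2),"yaw of -toolx",round(float(np.arctan2(-M[1,0],-M[0,0])),3))
E
python3 - <<'E'
from h import *
np.set_printoptions(suppress=True,precision=4)
st(); rel([.5692,.3528,.031])
w=cams.read_camera("wrist"); save(w,"w1")
O=[.4757,.316]
for X in ([.1,.012,.05],[.1,-.012,.05],[0,0,.109],[.11,.035,.008],[.11,-.035,.008]): print(X,proj(w,car(O,.372,X)).round(1))
E
```

```text
t 2.925 tcp [0.5685 0.3545 0.1537] R [[-0.932, -0.362, -0.0], [-0.362, 0.932, 0.0], [0.0, 0.0, -1.0]] F [-0.3  0.1 -0.9] op 0.049833688064421004
tool cm to [0.5692 0.3528 0.031 ] : [-0.01 -0.18 12.27] yaw of -toolx 0.37
[0.1, 0.012, 0.05] [326.2 206. ]
[0.1, -0.012, 0.05] [301.3 206.1]
[0, 0, 0.109] [312.4  87.2]
[0.11, 0.035, 0.008] [345.5 204.8]
[0.11, -0.035, 0.008] [282.7 204.9]
```

View pics/w1.png

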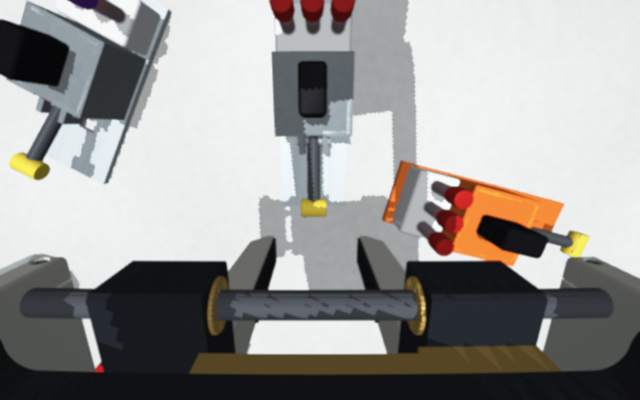

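The wrist view shows the roller at (314,207), where it was predicted (314,206). Descending and pinching.

step_arm(
  deltas=[
    {"offset":[0,-0.18,1.5],"roll":0},
    {"offset":[0,0,2.5],"roll":0},
    {"offset":[0,0,2.5],"roll":0},
    {"offset":[0,0,2.5],"roll":0},
    {"offset":[0,0,2],"roll":0},
    {"offset":[0,0,1.2],"roll":0},
    {"offset":[0,0,0],"roll":0},
    {"offset":[0,0,0],"roll":0},
  ],
)

```text
t: 3.98
tool_pos: [0.5703, 0.3528, 0.0327]
orientation: [-0.581, 3.086, 0.001]
force: [-0.1, 0.4, 0.7]
opening: 0.0504
```

step_arm(
  deltas=[
    {"offset":[0,0,0],"roll":0},
    {"offset":[0,0,0],"roll":0},
    {"offset":[0,0,0],"roll":0},
    {"offset":[0,0,0],"roll":0},
    {"offset":[0,0,0],"roll":0},
  ],
  fingers=1.5,
  grip_force=12,
)

```text
t: 4.6
tool_pos: [0.5699, 0.3524, 0.0319]
orientation: [-0.581, 3.087, 0.0]
force: [-0.3, -1.7, 0.5]
opening: 0.0242
```

```bash
python3 - <<'E'
from h import *
a=np.array([0,.05,.15,.25,.35,.45,.55,.65,.73,.80,.85])
X=38+62.13*np.cos(a+.0645);Z=46+62.13*np.sin(a+.0645)
print(np.c_[-np.diff(X)/10,-np.diff(Z)/10].round(2))
E
```

```text
[[ 0.03 -0.31]
 [ 0.1  -0.61]
 [ 0.16 -0.6 ]
 [ 0.22 -0.58]
 [ 0.28 -0.56]
 [ 0.33 -0.52]
 [ 0.38 -0.49]
 [ 0.34 -0.36]
 [ 0.32 -0.29]
 [ 0.24 -0.2 ]]
```

Opening is 24.2 mm, which matches the roller length, so it is pinched. Following the arc.

step_arm(
  deltas=[
    {"offset":[0.03,0,-0.31],"roll":0},
    {"offset":[0.1,0,-0.61],"roll":0},
    {"offset":[0.16,0,-0.6],"roll":0},
    {"offset":[0.22,0,-0.58],"roll":0},
    {"offset":[0.28,0,-0.56],"roll":0},
    {"offset":[0.33,0,-0.52],"roll":0},
    {"offset":[0.38,0,-0.49],"roll":0},
    {"offset":[0.34,0,-0.36],"roll":0},
    {"offset":[0.32,0,-0.29],"roll":0},
    {"offset":[0.24,0,-0.2],"roll":0},
    {"offset":[0,0,0],"roll":0},
    {"offset":[0,0,0],"roll":0},
  ],
)

```text
t: 6.1
tool_pos: [0.5473, 0.3437, 0.0768]
orientation: [-0.581, 3.087, 0.0]
force: [-0.6, -0.4, -3.8]
opening: 0.0236
```

step_arm(
  deltas=[
    {"offset":[0,0,0],"roll":0},
    {"offset":[0,0,0],"roll":0},
    {"offset":[0,0,0],"roll":0},
  ],
  fingers=5,
)

```text
t: 6.48
tool_pos: [0.5477, 0.3439, 0.0774]
orientation: [-0.581, 3.086, 0.0]
force: [-0.5, -0.2, -0.2]
opening: 0.0479
```

step_arm(
  deltas=[
    {"offset":[0,0,-1],"roll":0},
    {"offset":[0,0,-2.5],"roll":0},
    {"offset":[0,0,-2.5],"roll":0},
    {"offset":[0,0,-2.5],"roll":0},
    {"offset":[0,0,-1.5],"roll":0},
    {"offset":[0,0,0],"roll":0},
  ],
)

```text
t: 7.22
tool_pos: [0.5482, 0.3442, 0.1787]
orientation: [-0.581, 3.084, 0.001]
force: [0.4, 0.6, 0.4]
opening: 0.0499
```

```bash
python3 - <<'E'
from h import *
np.set_printoptions(suppress=True,precision=4)
st()
T={n:cams.read_camera(n) for n in ("top","scene","wrist")}
def blob(q,a,b,y):
    hsv=cv2.cvtColor(q["pixels"],cv2.COLOR_RGB2HSV)
    m=cv2.inRange(hsv,(20,120,80),(35,255,255)) if y else cv2.inRange(hsv,(0,150,60),(5,255,255))|cv2.inRange(hsv,(174,150,60),(180,255,255))
    c=cv2.connectedComponentsWithStats(m)
    return [c[3][i].round(1).tolist() for i in range(1,c[0]) if c[2][i,4]>8 and a[0]<c[3][i][0]<b[0] and a[1]<c[3][i][1]<b[1]]
for n,a,b in (("top",(220,150),(290,260)),("scene",(355,170),(400,260)),("wrist",(200,0),(400,280))): print(n,"y",blob(T[n],a,b,1),"r",blob(T[n],a,b,0), [atz(T[n],x,.096).round(3).tolist() for x in blob(T[n],a,b,0)])
O=[.4757,.316]
for n in T: print(n,"roller@.85 expected",proj(T[n],car(O,.372,[.0755,0,.095])).round(1),"@0",proj(T[n],car(O,.372,[.1,0,.05])).round(1))
a=np.vstack([T["wrist"]["pixels"][:280,150:490],]) 
cv2.imwrite("pics/w2.png",np.ascontiguousarray(a[:,:,::-1]))
rel(car(O,.372,[0,0,.15]))
E
```

```text
t 7.225 tcp [0.5482 0.3442 0.1787] R [[-0.932, -0.364, 0.003], [-0.364, 0.932, 0.001], [-0.003, 0.0, -1.0]] F [0.4 0.6 0.4] op 0.04990921030302884
top y [[234.0, 182.1]] r [] []
scene y [[382.1, 231.5]] r [] []
wrist y [[316.5, 215.2]] r [[315.9, 51.3], [342.6, 51.2], [289.3, 51.5]] [[0.425, 0.296, 0.096], [0.417, 0.315, 0.096], [0.432, 0.277, 0.096]]
top roller@.85 expected [234.5 182.9] @0 [234.5 178.2]
scene roller@.85 expected [382.  230.4] @0 [380.4 246.8]
wrist roller@.85 expected [316.2 212.3] @0 [316.2 222.5]
tool cm to [0.4757 0.316  0.15  ] : [7.6  0.03 2.56] yaw of -toolx 0.372
```

View pics/w2.png

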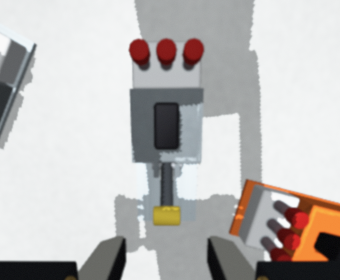

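Handle is raised to about 0.85 rad: the roller shows at (382,231.5) in the scene view against (382,230) expected. The carrier moved no more than about 2 mm. Now the black grip.

step_arm(
  deltas=[
    {"offset":[1.5,0,0],"roll":0},
    {"offset":[2.5,0,0],"roll":0},
    {"offset":[2.3,0,0],"roll":0},
    {"offset":[1.2,0,0],"roll":0},
    {"offset":[0,0,0.3],"roll":0},
    {"offset":[0,0,2.5],"roll":0},
    {"offset":[0,0,2.5],"roll":0},
    {"offset":[0,0,2.5],"roll":0},
    {"offset":[0,0,1.7],"roll":0},
    {"offset":[0,0,0.8],"roll":0},
    {"offset":[0,0,0],"roll":0},
  ],
)

```text
t: 8.75
tool_pos: [0.4774, 0.3164, 0.0736]
orientation: [0.581, -3.087, 0.0]
force: [-0.4, 1.0, -0.0]
opening: 0.0502
```

step_arm(
  deltas=[
    {"offset":[0,0,0],"roll":0},
    {"offset":[0,0,0],"roll":0},
    {"offset":[0,0,0],"roll":0},
    {"offset":[0,0,0],"roll":0},
    {"offset":[0,0,0],"roll":0},
    {"offset":[0,0,0],"roll":0},
  ],
  fingers=1,
  grip_force=45,
)

```text
t: 9.5
tool_pos: [0.4777, 0.3165, 0.0742]
orientation: [-0.581, 3.087, 0.0]
force: [-0.2, -1.0, 4.5]
opening: 0.0195
```

step_arm(
  deltas=[
    {"offset":[0,0,-0.5],"roll":0},
    {"offset":[0,0,-1],"roll":0},
    {"offset":[0,0,-1.5],"roll":0},
    {"offset":[0,0,-2],"roll":0},
    {"offset":[0,0,-2.5],"roll":0},
    {"offset":[0,0,-2.5],"roll":0},
    {"offset":[0,0,-2.5],"roll":0},
    {"offset":[0,0,-2],"roll":0},
    {"offset":[0,0,-1],"roll":0},
    {"offset":[0,0,-0.5],"roll":0},
    {"offset":[0,0,0],"roll":0},
  ],
)

```text
t: 10.88
tool_pos: [0.4773, 0.3163, 0.2334]
orientation: [0.581, -3.087, 0.0]
force: [-0.3, 0.6, -6.6]
opening: 0.0198
```

```bash
python3 - <<'E'
from h import *
np.set_printoptions(suppress=True,precision=4)
s=st(); print(np.round(s["q"],3)); rel([.520,-.226,s["tool_pos"][2]])
p=cams.read_camera("top");c=cams.read_camera("scene")
for q in (p,c):
    d=cams.pinpoint(q,"ball")[0]; print(d["xy"],d["score"],atz(q,d["xy"],.1))
cv2.imwrite("pics/m.png",np.vstack([cv2.resize(p["pixels"][120:260,400:560],None,fx=4,fy=4,interpolation=2),])[:,:,::-1])
save(c,"s3",(300,80,460,220),4)
cv2.imwrite("pics/m3.png",np.hstack([cv2.imread("pics/m.png")[:,:,:],])); 
# mixer plate contour from the top picture
g=p["pixels"].astype(int).sum(2)/3; m=((g<100)).astype(np.uint8); m[:, :405]=0; m[:125]=0; m[265:]=0;m[:,560:]=0
k=max(cv2.findContours(m,0,2)[0],key=cv2.contourArea); b=cv2.minAreaRect(k); print("rect",b); 
B=np.array([atz(p,x,.06)[:2] for x in cv2.boxPoints(b)]); print(B,B.mean(0),np.linalg.norm(np.diff(B,axis=0),axis=1))
E
```

```text
t 10.875 tcp [0.4773 0.3163 0.2334] R [[-0.932, -0.364, -0.001], [-0.364, 0.932, -0.0], [0.001, -0.0, -1.0]] F [-0.3  0.6 -6.6] op 0.019840666525488295
[ 0.496  0.051  1.545 -0.     1.546 -1.447]
tool cm to [ 0.52   -0.226   0.2334] : [ 15.74 -52.07   0.02] yaw of -toolx 0.372Traceback (most recent call last):
  File "<stdin>", line 6, in <module>
IndexError: list index out of range
```

step_arm(
  deltas=[
    {"offset":[0,0,0],"roll":0.05},
    {"offset":[0,0,0],"roll":0.1},
    {"offset":[0,0,0],"roll":0.125},
    {"offset":[0,0,0],"roll":0.125},
    {"offset":[0,0,0],"roll":0.125},
    {"offset":[0,0,0],"roll":0.125},
    {"offset":[0,0,0],"roll":0.1},
    {"offset":[0,0,0],"roll":0.05},
    {"offset":[0,0,0],"roll":0},
  ],
)

```text
t: 12.15
tool_pos: [0.4771, 0.3162, 0.233]
orientation: [-0.666, -3.069, 0.001]
force: [-0.0, 0.1, -7.6]
opening: 0.0198
```

```bash
python3 - <<'E'
from h import *
np.set_printoptions(suppress=True,precision=4)
s=st(); rel([.520,-.226,s["tool_pos"][2]])
p=cams.read_camera("top");c=cams.read_camera("scene")
for q in (p,c):
    for d in cams.pinpoint(q,"ball")[:1]: print(d["xy"],d["score"],atz(q,d["xy"],.1))
save(p,"m3",(400,120,560,260),4)
g=p["pixels"].astype(int).sum(2)/3; m=((g<100)).astype(np.uint8); m[:, :405]=0; m[:125]=0; m[265:]=0;m[:,560:]=0
k=max(cv2.findContours(m,0,2)[0],key=cv2.contourArea); b=cv2.minAreaRect(k); print("rect",b); 
B=np.array([atz(p,x,.06)[:2] for x in cv2.boxPoints(b)]); print(B,B.mean(0),np.linalg.norm(np.diff(B,axis=0),axis=1))
E
```

```text
t 12.15 tcp [0.4771 0.3162 0.233 ] R [[-0.91, 0.414, -0.001], [0.414, 0.91, -0.001], [0.001, -0.001, -1.0]] F [-0.   0.1 -7.6] op 0.019825662436668563
tool cm to [ 0.52  -0.226  0.233] : [-26.38 -47.57   0.03] yaw of -toolx -0.427
[484.8, 187.8] 0.97 [ 0.5207 -0.2236  0.1   ]
[199.7, 152.8] 0.62 [ 0.5113 -0.2292  0.1   ]
rect ((474.1695556640625, 192.66641235351562), (108.88925170898438, 113.42415618896484), 85.07289123535156)
[[ 0.6429 -0.075 ]
 [ 0.6647 -0.3606]
 [ 0.3975 -0.3497]
 [ 0.3839 -0.0788]] [ 0.5223 -0.216 ] [0.2864 0.2675 0.2712]
```

View pics/m3.png

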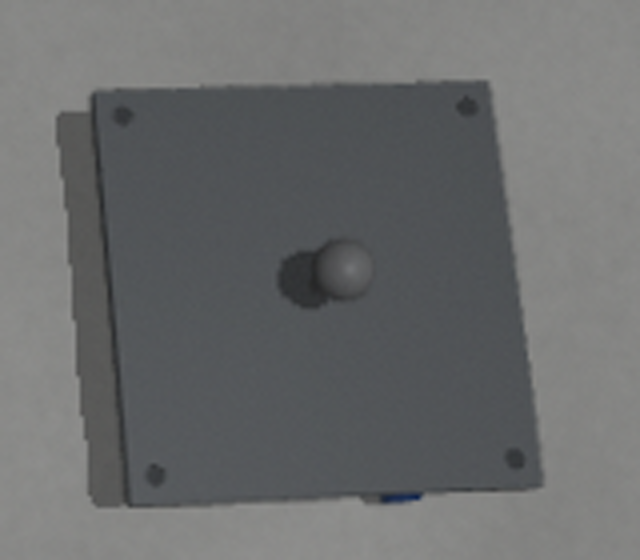

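The mixer's ball sits at crop (343,269), which is full image (485.6,187.1). I'll cross-check it against the platform corners.

```bash
python3 - <<'E'
from h import *
np.set_printoptions(suppress=True,precision=4)
p=cams.read_camera("top")
f=lambda x,y:[400+x/4-.4,120+y/4-.4]
print("ball",atz(p,f(343,269),.1))
for L in ([(94,92),(489,81),(541,487),(131,505)],[(122,115),(466,105),(515,458),(155,474)]):
    B=np.array([atz(p,f(*x),.06)[:2] for x in L]); print(B.tolist(),B.mean(0),np.linalg.norm(B-np.roll(B,1,0),axis=1))
B=atz(p,f(343,269),.1); s=robot.read_state(); rel([B[0],B[1],s["tool_pos"][2]])
E
```

```text
ball [ 0.5229 -0.2251  0.1   ]
[[0.64427491875761, -0.09967245245280204], [0.6484193984543654, -0.347460842808835], [0.39912676192450236, -0.3486883755411035], [0.396732775822703, -0.10286524017653748]] [ 0.5221 -0.2247] [0.2476 0.2478 0.2493 0.2458]
[[0.6295282195687877, -0.11549777073154649], [0.6331062119963269, -0.33050735645789314], [0.4166659232131726, -0.3345136901539328], [0.41407685748419476, -0.118089489569499]] [ 0.5233 -0.2247] [0.2155 0.215  0.2165 0.2164]
tool cm to [ 0.5229 -0.2251  0.2337] : [-26.58 -47.4    0.01] yaw of -toolx -0.427
```

step_arm(
  deltas=[
    {"offset":[-0.7,-1.3,0],"roll":0},
    {"offset":[-1.5,-2.6,0],"roll":0},
    {"offset":[-2.2,-3.9,0],"roll":0},
    {"offset":[-2.4,-4.4,0],"roll":0},
    {"offset":[-2.4,-4.4,0],"roll":0},
    {"offset":[-2.4,-4.4,0],"roll":0},
    {"offset":[-2.5,-4.4,0],"roll":0},
    {"offset":[-2.5,-4.4,0],"roll":0},
    {"offset":[-2.5,-4.4,0],"roll":0},
    {"offset":[-2.5,-4.4,0],"roll":0},
    {"offset":[-2.2,-3.9,0],"roll":0},
    {"offset":[-1.5,-2.6,0],"roll":0},
  ],
)

```text
t: 13.9
tool_pos: [0.5198, -0.2018, 0.2339]
orientation: [0.669, 3.069, -0.001]
force: [-0.6, 0.6, -7.5]
opening: 0.0197
```

step_arm(
  deltas=[
    {"offset":[-0.8,-1.5,0],"roll":0},
    {"offset":[-0.5,-0.8,0],"roll":0},
    {"offset":[0,0,0],"roll":0},
    {"offset":[0,0,0],"roll":0},
    {"offset":[0,0,0],"roll":0},
  ],
)

```text
t: 14.52
tool_pos: [0.523, -0.2243, 0.2339]
orientation: [0.665, 3.07, 0.0]
force: [0.1, 0.0, -7.0]
opening: 0.0198
```

```bash
python3 - <<'E'
from h import *
np.set_printoptions(suppress=True,precision=4)
s=st(); print(np.round(s["q"],2)); rel([.5227,-.2249,.1342]); M=R.from_rotvec(s["orientation"]).as_matrix(); yaw=np.arctan2(-M[1,0],-M[0,0])
c=cams.read_camera("scene");w=cams.read_camera("wrist")
O=car(s["tool_pos"],yaw,[-.001,0,-.0742])
for n,q in (("scene",c),("wrist",w)):
    for X in ([.0755,0,.095],[-.057,0,.1],[-.057,.021,.1],[0,0,0]): print(n,X,proj(q,car(O,yaw,X)).round(1))
x0,y0=proj(c,O).astype(int)
cv2.imwrite("pics/m5.png",np.hstack([cv2.resize(c["pixels"][max(0,y0-75):y0+65,max(0,x0-75):x0+65],(400,400)),cv2.resize(w["pixels"],(640,400))[:,130:530]])[:,:,::-1]); print(x0,y0)
E
```

```text
t 14.525 tcp [ 0.523  -0.2243  0.2339] R [[-0.91, 0.414, 0.0], [0.414, 0.91, 0.0], [-0.0, 0.0, -1.0]] F [ 0.1  0.  -7. ] op 0.019776787997638604
[-0.5   0.04  1.56  0.    1.55 -1.64]
tool cm to [ 0.5227 -0.2249  0.1342] : [-0.   -0.07  9.97] yaw of -toolx -0.427
scene [0.0755, 0, 0.095] [161.3 133.7]
scene [-0.057, 0, 0.1] [203.6 106.8]
scene [-0.057, 0.021, 0.1] [208.  110.9]
scene [0, 0, 0] [194.4 142.5]
wrist [0.0755, 0, 0.095] [317.2 373.8]
wrist [-0.057, 0, 0.1] [317.5 161.1]
wrist [-0.057, 0.021, 0.1] [360.9 161.1]
wrist [0, 0, 0] [316.9 214.2]
194 142
```

View pics/m5.png

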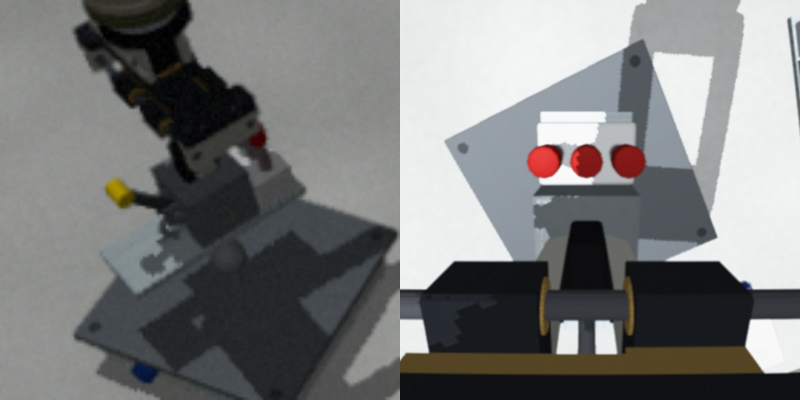

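The carrier hangs level over the ball. The caps are at wrist (317,161) as predicted, and the raised roller is at scene (160,134) against (161,134) predicted. Lowering.

step_arm(
  deltas=[
    {"offset":[-0.1,-0.07,0.4],"roll":0},
    {"offset":[0,0,0.8],"roll":0},
    {"offset":[0,0,1.2],"roll":0},
    {"offset":[0,0,1.2],"roll":0},
    {"offset":[0,0,1.2],"roll":0},
    {"offset":[0,0,1.2],"roll":0},
    {"offset":[0,0,1.2],"roll":0},
    {"offset":[0,0,0.9],"roll":0},
    {"offset":[0,0,0.6],"roll":0},
    {"offset":[0,0,0.3],"roll":0},
    {"offset":[0,0,0],"roll":0},
    {"offset":[0,0,0],"roll":0},
  ],
)

```text
t: 16.12
tool_pos: [0.5237, -0.2264, 0.1444]
orientation: [0.667, 3.069, -0.0]
force: [1.1, -0.9, -7.5]
opening: 0.0199
```

step_arm(
  deltas=[
    {"offset":[0,0,0.15],"roll":0},
    {"offset":[0,0,0.15],"roll":0},
    {"offset":[0,0,0.15],"roll":0},
    {"offset":[0,0,0.15],"roll":0},
    {"offset":[0,0,0.1],"roll":0},
    {"offset":[0,0,0.1],"roll":0},
    {"offset":[0,0,0.0],"roll":0},
  ],
)

```text
t: 17.0
tool_pos: [0.5234, -0.2263, 0.1358]
orientation: [-0.667, -3.07, -0.0]
force: [0.2, 0.2, -8.2]
opening: 0.0197
```

step_arm(
  deltas=[
    {"offset":[0,0,0.1],"roll":0},
    {"offset":[0,0,0.1],"roll":0},
    {"offset":[0,0,0.05],"roll":0},
    {"offset":[0,0,0],"roll":0},
  ],
)

```text
t: 17.5
tool_pos: [0.5236, -0.2264, 0.1343]
orientation: [0.667, 3.07, -0.0]
force: [-4.7, 1.8, 2.5]
opening: 0.0198
```

The platform now carries it: Fz went from −8 to +2.5 N at the expected height. Releasing, with a hold for step 2.

step_arm(
  deltas=[
    {"offset":[0,0,0],"roll":0},
    {"offset":[0,0,0],"roll":0},
    {"offset":[0,0,0],"roll":0},
    {"offset":[0,0,0],"roll":0},
  ],
  fingers=5,
)

```text
t: 18.0
tool_pos: [0.5236, -0.2263, 0.1334]
orientation: [0.667, 3.07, -0.0]
force: [-0.7, 0.5, -0.7]
opening: 0.0496
```

step_arm(
  deltas=[
    {"offset":[0,0,-0.8],"roll":0},
    {"offset":[0,0,-2],"roll":0},
    {"offset":[0,0,-2.5],"roll":0},
    {"offset":[0,0,-2.5],"roll":0},
    {"offset":[0,0,-1.2],"roll":0},
    {"offset":[-1.5,0,0],"roll":0},
    {"offset":[-2.5,0,0],"roll":0},
    {"offset":[-2.2,0,0],"roll":0},
    {"offset":[-1.2,0,0],"roll":0},
    {"offset":[0,0,0],"roll":0},
    {"offset":[0,0,0],"roll":0},
  ],
)

```text
t: 19.38
tool_pos: [0.5903, -0.2567, 0.2233]
orientation: [-0.667, -3.069, -0.0]
force: [-0.6, -0.5, 0.6]
opening: 0.0497
```

```bash
python3 - <<'E'
from h import *
np.set_printoptions(suppress=True,precision=4)
s=st(); yaw=-.427; O=np.array([.5226,-.2259,.06])
T={n:cams.read_camera(n) for n in ("scene","wrist")}
for n,q in T.items():
    for X in ([.0755,0,.095],[-.057,0,.1]): print(n,X,proj(q,car(O,yaw,X)).round(1))
    hsv=cv2.cvtColor(q["pixels"],cv2.COLOR_RGB2HSV)
    for nm,m in (("y",cv2.inRange(hsv,(20,120,80),(35,255,255))),("r",cv2.inRange(hsv,(0,150,60),(5,255,255))|cv2.inRange(hsv,(174,150,60),(180,255,255)))):
        c=cv2.connectedComponentsWithStats(m); print(nm,[c[3][i].round(1).tolist() for i in range(1,c[0]) if c[2][i,4]>8][:12])
rel(car(O,yaw,[.0755,0,.095-.0188]))
cv2.imwrite("pics/m6.png",np.hstack([cv2.resize(T["scene"]["pixels"][80:220,120:260],(400,400)),T["wrist"]["pixels"][:,120:520]])[:,:,::-1])
E
```

```text
t 19.375 tcp [ 0.5903 -0.2567  0.2233] R [[-0.91, 0.415, -0.0], [0.415, 0.91, 0.0], [0.001, 0.0, -1.0]] F [-0.6 -0.5  0.6] op 0.04973490814099214
scene [0.0755, 0, 0.095] [171.3 157.9]
scene [-0.057, 0, 0.1] [210.5 132. ]
y [[169.1, 157.6], [283.9, 228.2], [482.0, 262.4]]
r [[209.9, 132.6], [426.4, 240.3], [244.5, 262.1], [294.7, 299.2], [305.2, 303.5], [316.0, 307.9], [290.0, 309.0], [300.5, 313.5], [311.3, 318.4], [284.9, 319.6], [295.6, 324.2], [306.6, 329.0]]
wrist [0.0755, 0, 0.095] [316.9 218.6]
wrist [-0.057, 0, 0.1] [316.8  44.9]
y [[624.2, 89.9], [316.2, 220.8], [211.9, 307.4], [408.6, 283.2], [420.5, 307.8], [223.8, 284.3], [411.7, 323.7], [220.2, 324.5], [383.9, 361.9]]
r [[287.5, 48.2], [316.0, 48.1], [344.5, 48.3]]
tool cm to [ 0.5913 -0.2572  0.1362] : [-0.11  0.    8.73] yaw of -toolx -0.428
```

View pics/m6.png

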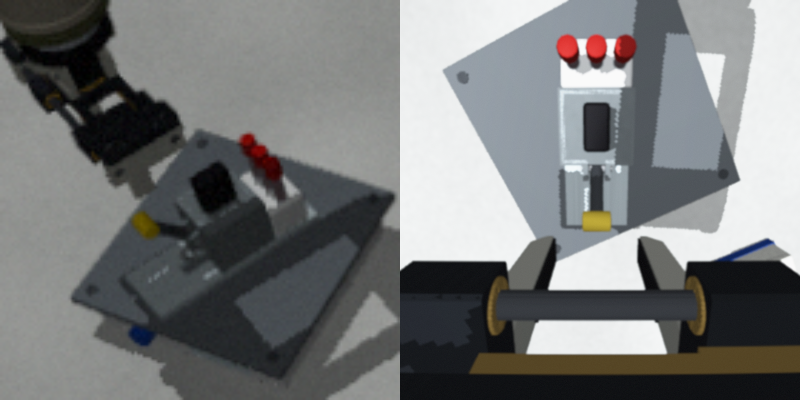

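The carrier sits flat on the platform, with caps and roller within about 2 mm of prediction. Pinching the roller again and bringing the handle down along its arc.

step_arm(
  deltas=[
    {"offset":[-0.2,0,1],"roll":0},
    {"offset":[0,0,2.2],"roll":0},
    {"offset":[0,0,2.4],"roll":0},
    {"offset":[0,0,2],"roll":0},
    {"offset":[0,0,1.1],"roll":0},
    {"offset":[0,0,0],"roll":0},
    {"offset":[0,0,0],"roll":0},
  ],
)

```text
t: 20.35
tool_pos: [0.5932, -0.2581, 0.1375]
orientation: [0.666, 3.069, -0.001]
force: [-0.3, 0.0, -0.1]
opening: 0.05
```

step_arm(
  deltas=[
    {"offset":[0,0,0],"roll":0},
    {"offset":[0,0,0],"roll":0},
    {"offset":[0,0,0],"roll":0},
    {"offset":[0,0,0],"roll":0},
    {"offset":[0,0,0],"roll":0},
  ],
  fingers=1.5,
  grip_force=15,
)

```text
t: 20.98
tool_pos: [0.5928, -0.2579, 0.1366]
orientation: [0.667, 3.07, -0.0]
force: [0.3, 0.3, 1.7]
opening: 0.0243
```

step_arm(
  deltas=[
    {"offset":[-0.24,0,0.2],"roll":0},
    {"offset":[-0.32,0,0.29],"roll":0},
    {"offset":[-0.34,0,0.36],"roll":0},
    {"offset":[-0.38,0,0.49],"roll":0},
    {"offset":[-0.33,0,0.52],"roll":0},
    {"offset":[-0.28,0,0.56],"roll":0},
    {"offset":[-0.22,0,0.58],"roll":0},
    {"offset":[-0.16,0,0.6],"roll":0},
    {"offset":[-0.1,0,0.61],"roll":0},
    {"offset":[-0.03,0,0.3],"roll":0},
    {"offset":[0,0,0],"roll":0},
  ],
)

```text
t: 22.35
tool_pos: [0.6137, -0.2674, 0.0919]
orientation: [-0.666, -3.069, -0.0]
force: [-8.3, 4.3, 7.0]
opening: 0.024
```

step_arm(
  deltas=[
    {"offset":[0.1,0,0.1],"roll":0},
    {"offset":[0,0,0.15],"roll":0},
    {"offset":[0,0,0],"roll":0},
    {"offset":[0,0,0],"roll":0},
  ],
)

```text
t: 22.85
tool_pos: [0.6139, -0.2675, 0.0914]
orientation: [0.666, 3.069, -0.001]
force: [-9.2, 5.0, 16.4]
opening: 0.0241
```

step_arm(
  deltas=[
    {"offset":[0,0,0],"roll":0},
    {"offset":[0,0,0],"roll":0},
    {"offset":[0,0,0],"roll":0},
    {"offset":[0,0,0],"roll":0},
  ],
  fingers=5,
)

```text
t: 23.35
tool_pos: [0.6134, -0.2673, 0.0884]
orientation: [-0.667, -3.07, -0.0]
force: [0.6, -0.2, 0.1]
opening: 0.0494
```

step_arm(
  deltas=[
    {"offset":[0,0,-1],"roll":0},
    {"offset":[0,0,-2.5],"roll":0},
    {"offset":[0,0,-2.5],"roll":0},
    {"offset":[0,0,-2.5],"roll":0},
    {"offset":[0,0,-2.5],"roll":0},
    {"offset":[0,0,-1.5],"roll":0},
    {"offset":[0,0,0],"roll":0},
    {"offset":[0,0,0],"roll":0},
  ],
)

```text
t: 24.35
tool_pos: [0.6131, -0.2671, 0.2125]
orientation: [-0.667, -3.069, -0.001]
force: [-0.0, -0.2, -0.0]
opening: 0.0502
```

```bash
python3 - <<'E'
from h import *
np.set_printoptions(suppress=True,precision=4)
s=st(); yaw=-.427; O=np.array([.5226,-.2259,.06])
T={n:cams.read_camera(n) for n in ("scene","wrist","top")}
for n,q in T.items():
    for X in ([.1,0,.05],[.098,0,.0593],[.0755,0,.095],[-.057,0,.1]): print(n,X,proj(q,car(O,yaw,X)).round(1))
    hsv=cv2.cvtColor(q["pixels"],cv2.COLOR_RGB2HSV)
    for nm,m in (("y",cv2.inRange(hsv,(20,120,80),(35,255,255))),("r",cv2.inRange(hsv,(0,150,60),(5,255,255))|cv2.inRange(hsv,(174,150,60),(180,255,255)))):
        c=cv2.connectedComponentsWithStats(m); print(nm,[c[3][i].round(1).tolist() for i in range(1,c[0]) if c[2][i,4]>8][:8])
cv2.imwrite("pics/m7.png",np.hstack([cv2.resize(T["scene"]["pixels"][80:220,120:260],(400,400)),T["wrist"]["pixels"][:,120:520]])[:,:,::-1])
E
```

```text
t 24.35 tcp [ 0.6131 -0.2671  0.2125] R [[-0.91, 0.415, -0.001], [0.415, 0.91, 0.001], [0.002, 0.0, -1.0]] F [-0.  -0.2 -0. ] op 0.050215358903037736
scene [0.1, 0, 0.05] [168.4 172.6]
scene [0.098, 0, 0.0593] [168.1 170.2]
scene [0.0755, 0, 0.095] [171.3 157.9]
scene [-0.057, 0, 0.1] [210.5 132. ]
y [[166.8, 172.1], [283.7, 228.1], [482.1, 262.3]]
r [[210.0, 132.5], [426.4, 240.3], [244.6, 261.9], [294.8, 299.1], [305.2, 303.5], [316.0, 307.9], [290.0, 309.0], [300.6, 313.5]]
wrist [0.1, 0, 0.05] [316.8 207.9]
wrist [0.098, 0, 0.0593] [316.8 208.5]
wrist [0.0755, 0, 0.095] [316.9 193.2]
wrist [-0.057, 0, 0.1] [316.8  -0.4]
y [[632.3, 65.6], [316.2, 209.3], [212.0, 307.2], [408.6, 283.3], [420.5, 308.1], [223.8, 284.7], [411.7, 323.8], [220.2, 324.5]]
r [[285.8, 9.5], [315.9, 9.4], [346.1, 9.4]]
top [0.1, 0, 0.05] [500.3 147.2]
top [0.098, 0, 0.0593] [501.6 146.7]
top [0.0755, 0, 0.095] [505.1 150.4]
top [-0.057, 0, 0.1] [487.7 204.5]
y [[501.7, 147.1], [341.9, 152.1], [125.6, 205.2]]
r [[269.5, 61.2], [280.9, 61.1], [292.0, 60.6], [269.1, 71.4], [280.5, 71.3], [292.2, 70.9], [350.0, 73.5], [269.0, 81.8]]
```

View pics/m7.png

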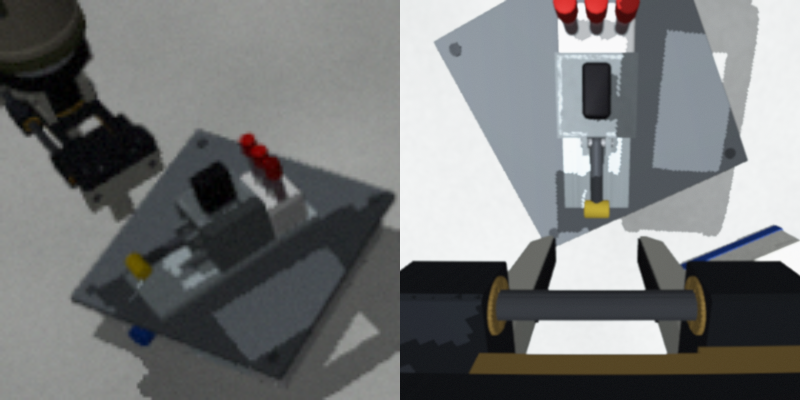

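The handle is down: the roller is at scene (167,172), against (168,172.6) for 0 rad and 170.2 for 0.15 rad, and it held firm under 16 N. The carrier is flat, the fingers are clear, and the purple roller has not moved in the image. Handing in.

```bash
python3 -c "
from plant import robot
print(robot.close_job())"
```

```text
the job is handed in; nothing more can be done
None
```

The red-capped carrier is mounted on the mixer with its handle locked down, and the job was handed in at about 24 s of the 72 s allowed. The hand-in call reports no verdict.

**What I did:**
- Pinched the yellow roller and raised the handle to about 0.85 rad.
- Lifted the carrier by its black grip, carried it level over the purple carrier to the mixer, and turned it about 0.8 rad on the way.
- Lowered it over the ball until the platform took its weight, at the expected height.
- Pinched the roller again, pressed the handle down, then let go and moved the gripper clear.

**Last checks:**
- **Seating:** the carrier is flat on the platform. The wrist camera puts its caps and roller about 2 mm further along the carrier than I had calculated before the handle was pressed, well inside the 18 mm limit.
- **Handle:** the roller's position in the scene image matches about 0 rad, and it sat firmly at its stop under 16 N.
- **Purple carrier:** its roller was within about 0.3 px of its starting place in the top view.
- **Robot contact:** the force reading was zero after backing off.

**Disagreements:**
- **Ball position:** the network's estimates differed by about 1 cm between cameras, and it missed the ball in one picture. I used the ball's position in the top image, which agreed with the platform's corners and screws.
- **Side force:** there was a side force of 5 N when seating the carrier and about 10 N when pressing the handle. Both went away when I released.

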